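Hook the brass key out of the slot jig

TASK

The brass shaft key is stuck deep in the narrow slot of the wooden jig. Take the hooked pick from its blue fork stand, reach in over the key, drop the hook behind it and gently drag it out, past the spring plunger, until it lies clear of the slot, flat on the jig's open apron; then hang the pick back upright in the fork of its stand. Never touch the key with the gripper, do not force anything, and leave the other things on the bench alone.

Things in the scene. Friction and masses are not known exactly. Their poses are not given: they have to be found in the camera images.
- jig: fixed wooden slot jig, 43 mm high. Origin: on the table, under the middle of the slot's mouth; x points into the slot, z up. Slot: 18 mm wide (y -9 to 9), z 12 to 39, 82 mm deep to a blind end, between walls 30 mm thick. Three aluminium straps (9 mm wide, z 39 to 43, at x = 18, 42, 66) bridge it: it can be looked into from above but entered only from the mouth
- slot_mouth (a point): centre of the slot floor at the mouth, 12 mm above the jig's origin, same axes. The floor carries on in front of it as an open apron, x = -110 to 0, 78 mm wide, with rim strips 4 mm high and 5 mm wide
- plunger_ball (a point): ball (radius 5 mm) of a steel spring plunger in the slot's +y wall, 8 mm inside the mouth, centre 3.5 mm above the floor. It stands 3 mm into the slot and gives way sideways by up to 6 mm under about 2.5 to 5 N: the key meets a bump of several newtons there, then drags with friction
- key: loose brass shaft key, 36 long (x) by 13 wide (y) by 6 mm high (z), about 24 g; origin: centre of its underside. It lies lengthwise on the slot's floor, its middle 33 to 46 mm behind the mouth
- pick: hooked pick, 130 g, hanging upright by its collar in the fork of its stand. Origin: centre of the collar's underside; z up the handle, x the way its foot points. Black collar 36 x 36 x 6 mm, above it a red handle 20 x 20 mm from z = 6 to 66. Below, a steel rod of 8 mm diameter goes down to a level foot of 5 mm diameter pointing to +x, whose end turns down into a hook
- pick_grip (a point): where to grip the pick's handle: on its axis, 40 mm above its origin. Hook: 88 mm from the rod's axis along +x, 5 mm diameter; its tip is 11 mm below the foot's underside, 16 mm below the foot's upper side
- pick_socket (a point): same place as the pick's origin, where the rod enters the collar. The rod is telescopic and stiff: it has been pushed in by an unmeasured 0 to 30 mm, so the hook's tip lies 58.5 to 88.5 mm below this point; the rod stays so unless pressed with over 45 N. Find the tip's height by touching the apron lightly with it
- stand: fixed fork stand, 110 mm high. Origin: on the table, under the place of the pick's rod; z up. Grey base 80 x 100 x 10 mm (y -65 to 35). Two blue arms (y -30 to 30), each 14 mm wide, 12 mm thick, upper side at z = 110, with a gap of 15 mm between them (x -7.5 to 7.5), open towards +y; blue post 44 mm wide at y -46 to -30
- stand_seat (a point): middle of the fork, at the arms' upper side, 110 mm above the stand's origin, same axes: the pick's origin belongs here. The pick comes out by lifting it a few mm off the arms and moving it 50 mm or more to the stand's +y, and goes back the same way; lifted straight up, its foot would catch under an arm
- glue: bystander: red glue bottle with a thin spout, 38 mm diameter, 118 mm tall; origin: centre of its underside
- torch: bystander: upright steel hand torch with red top, 48 mm diameter, 145 mm tall; origin: centre of its underside
- pliers: bystander: red-handled pliers lying flat, about 110 x 50 x 10 mm; origin: underneath, near the joint
- tub: bystander: clear open tub, 130 x 100 x 50 mm; origin: centre of its underside
- hammer: bystander: hammer lying flat, about 300 mm long; origin: underneath, on the handle's line
- caliper: bystander: steel caliper lying flat, 160 mm long; origin: underside of the beam's middle
There are look-alikes about, which are no part of the job. What is shaped like the pick but turquoise is not meant.

How it is judged (in metres and radians):
On the way, in this order (a step that is already met when the one before it is completed fails the run):
1. the pick is taken out of its stand (distance between pick and stand_seat above 0.04 m), for 0.2 s.
2. the key is dragged clear of the slot on to the apron (x of key in the frame of slot_mouth below -0.021 m and z of key in the frame of slot_mouth below 0.008 m), for 0.2 s.
At the end, for the whole second after the job is handed in: The key lies at rest and flat (within 0.15 rad) on the apron, its middle 21 to 100 mm in front of the mouth and within 35 mm of the slot's line, and the pick hangs at rest in its fork, collar on both arms (origin within 22 mm of stand_seat and within 5 mm of its height), upright within 0.1 rad (all of step 2 and x of key in the frame of slot_mouth above -0.1 m and y of key in the frame of slot_mouth between -0.035 and 0.035 m and z of key in the frame of slot_mouth above -0.004 m and angle between key's own z axis and vertical below 0.15 rad and linear speed of each of key, pick below 0.02 m/s and distance between pick and stand_seat below 0.022 m and z of pick in the frame of stand_seat between -0.004 and 0.005 m and angle between pick's own z axis and vertical below 0.1 rad); the robot touches nothing.
It fails at once if the gripper touches the key (contact force between the fingers and key above 0.5 N).
It fails at once if the pick is pressed on the jig with more than 15 N (contact force between pick and jig above 15 N).
It fails at once if the pick pushes or pulls the key with more than 15 N (contact force between pick and key above 15 N).
It fails at once if a bystander is shifted by more than 20 mm (distance of any of glue, torch, pliers, tub, hammer, caliper from where it was at the start of the episode above 0.02 m).
It also fails if it takes over 72 s, if anything falls off the work surface, if the arm or the gripper's body presses on something with over 40 N, if the wrist force passes 120 N, or if a joint passes its speed limit or range.

ROBOT

A 7-joint arm with a two-finger parallel gripper is mounted at the origin on the work surface. World frame = base frame: x ahead of the robot, y to its left, z up, the work surface at z = 0. Lengths are in m, angles in degrees, forces in N, time in s.
With the tool pointing down it reaches from about 0.4 to 0.9 m from the base axis. Payload 5.6 kg.
Tool frame: the origin (TCP) lies midway between the tips of the shut fingers; the grasp point (between the pads) lies bot.hold_point_z behind it (bot.hold_point_z is the distance from the TCP to the grasp point, in m); x points along the fingers, y is the direction in which the jaws open and shut, and the axes are right-handed (so a half turn about x gives the same grasp; the last joint's range is limited). The gripper opens to 92 mm and grips with 3 to 60 N. Pads are 20 mm wide; open, the fingers measure 128 mm over their backs; the gripper's body (75 mm by 189 mm) begins 69 mm behind the grasp point.
Start: joints at [-71.792, 26.786, -0.665, 91.828, 0.344, 61.387, -3.226], TCP at [0.23, 0.608, 0.215] pointing down, gripper open.
Joint ranges: [-144.91, 144.91], [-17.63, 115.5], [-89.93, 88.59], [15.96, 139.68], [-74.01, 254.01], [8.47, 105.57], [-167.45, 167.45]. Speed limits (degrees/s): [147.25, 147.25, 180, 180, 180, 180, 180].

INTERFACE

Orientations are given as a 3x3 rotation matrix whose columns are the frame's x, y, z axes.
In Python, from rig import bot gives the robot as it stands.
- The arm moves only by the tool drive_tool, never from a script. Its arguments are lists of equal length, an entry for each row: "linear": the shift along the tool's x, y, z in cm, a list of three; "yaw": the turn about the tool's x in degrees; "grip": the gripper's target within -1 to 1 (fully open at 1, half-way at 0, shut at -1). In form: {"linear": [[tx, ty, tz], ...], "yaw": [yaw, ...], "grip": [grip, ...]}. A call has 1 to 12 rows; each row shifts and turns the pose as measured when the row begins, along the tool's axes as they then stand; what a row does not reach is not made up. A row lasts 1/10 s, in which the tool goes at most 50 mm and 8.59 degrees, less where a joint would pass 70% of its speed; a pose out of reach is approached as far as the arm can. A call is refused whole if a number of a shift passes 5 or a number of a turn 8.59, either way. A call with a gripper value outside its range is refused whole. The fingers move at their own pace and stop on an object; the grip force is fixed at half the most. Time passes only in rows, so rows that do not move let the fingers close. It gives the time, the measured TCP pose, the force and the opening at its end, in the units of the state.
- bot.read_state(): the state, without advancing time (a new reading comes with each control period).
- bot.get_image(name): name is "scene" or "top" or "wrist"; returns the picture (420x560x3 uint8, blue, green, red); there is no depth.
- bot.camera_info(name): a dict with "vertical_fov" (degrees; the focal length in pixels is half the picture's height over the tangent of half this angle, whatever the lens; pixels are square), "cx", "cy" (the principal point, pixels), "R" (3x3) and "t" (3): a world point X has camera coordinates R X + t. Camera axes: x right, y down, z forward; pixel columns grow to the right and rows downward; lengths in m; the calibration is good to about 2 mm. A picture is of the moment at which its call begins: read the wrist's pose just before it. camera_info takes no time and is no camera call; for the wrist camera it gives the pose at the moment of the call.
- bot.close_job(): hands the job in, once; it reports no verdict.
The state is a dict: "clock": time; "joints": joint angles; "qd": joint speeds; "tau": joint torques, N m; "position": TCP position; "tcp_rot": TCP orientation; "force": force on the tool from outside, world axes, zero at the start; "wrist_torque": the same for the moment, N m; "gripper_width": opening from 0.0 (shut) to 1.0 (fully open).
Only numpy, scipy, OpenCV 4.12 (cv2) and the standard library are available. Lean on these libraries where they do the work, as an engineer would, in place of code of your own. Each camera call takes 0.05 s, during which the arm holds its last target. There are 200 camera calls.

## Working session

There is one attempt and no reset: what is moved stays moved. The work goes in short steps, Python scripts to look and compute and a tool call to move; the robot and the scene stay as the last step left them, time stands still between calls to the robot, and variables do not carry over. Pictures are saved under pics/ and viewed, about 8 in all and at most 12, crops included, and the job is handed in when it is done.

Besides the shell and the picture viewer there is one more tool, called after ">>>" as name(argument=value, ...), one argument or row to a line, values as JSON. drive_tool: Moves the arm, as the interface text tells. Its arguments: {"type":"object","properties":{"linear":{"type":"array","items":{"type":"array","items":{"type":"number"}}},"yaw":{"type":"array","items":{"type":"number"}},"grip":{"type":"array","items":{"type":"number"}}},"required":["linear","yaw","grip"]}

```bash
mkdir -p pics; ls; python3 - <<'E'
from rig import bot
import cv2, numpy as np
s=bot.read_state(); print({k:np.round(v,3).tolist() for k,v in s.items()}, bot.hold_point_z)
for n in ("scene","top"):
    im=bot.get_image(n); cv2.imwrite(f"pics/{n}0.png",im); 
    c=bot.camera_info(n); print(n,{k:np.round(v,4).tolist() for k,v in c.items()})
E
```

```text
pics
{'clock': 0.0, 'joints': [-71.791, 26.834, -0.662, 91.879, 0.345, 61.386, -3.224], 'qd': [0.041, 0.011, 0.097, -0.036, 0.074, 0.006, 0.103], 'tau': [-0.0, -52.058, -0.013, -24.375, -0.057, 0.017, 0.0], 'position': [0.229, 0.608, 0.214], 'tcp_rot': [[-0.0, 0.353, 0.936], [-0.002, 0.936, -0.353], [-1.0, -0.002, 0.0]], 'force': [0.357, -0.521, 0.687], 'wrist_torque': [0.011, 0.042, -0.049], 'gripper_width': 0.999} 0.0187
scene {'vertical_fov': 54.4708, 'cx': 281.7787, 'cy': 211.4173, 'R': [[0.3844, 0.9231, -0.0133], [0.7285, -0.3122, -0.6097], [-0.567, 0.2247, -0.7925]], 't': [-0.1844, -0.333, 1.3288]}
top {'vertical_fov': 44.0588, 'cx': 279.6252, 'cy': 210.8715, 'R': [[-0.0035, -1.0, 0.0022], [-0.9898, 0.0031, -0.1424], [0.1424, -0.0026, -0.9898]], 't': [-0.0479, 0.5773, 1.3164]}
```

```bash
python3 - <<'E'
import cv2
for n in ("scene","top"):
    im=cv2.imread(f"pics/{n}0.png"); cv2.imwrite(f"pics/{n}0b.png",cv2.resize(im,(800,600),interpolation=cv2.INTER_CUBIC))
E
```

```text
(no output)
```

View pics/scene0b.png

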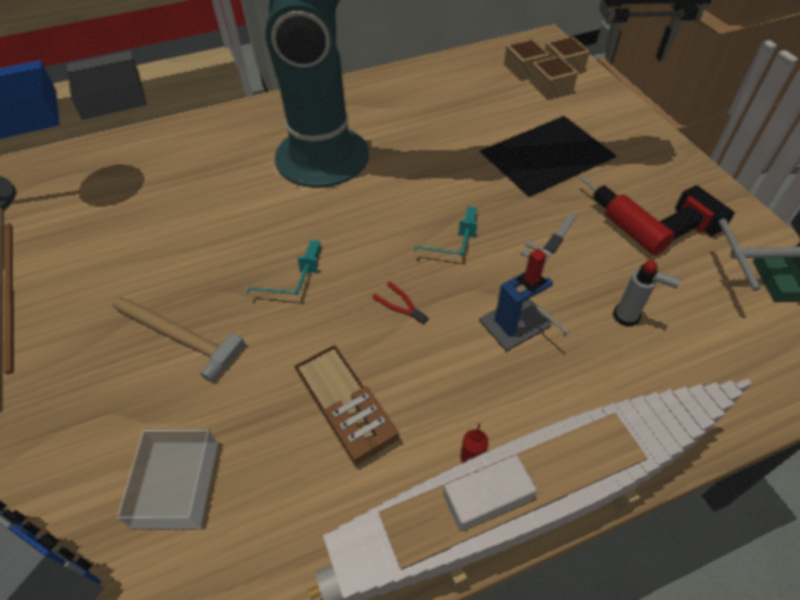

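View pics/top0b.png

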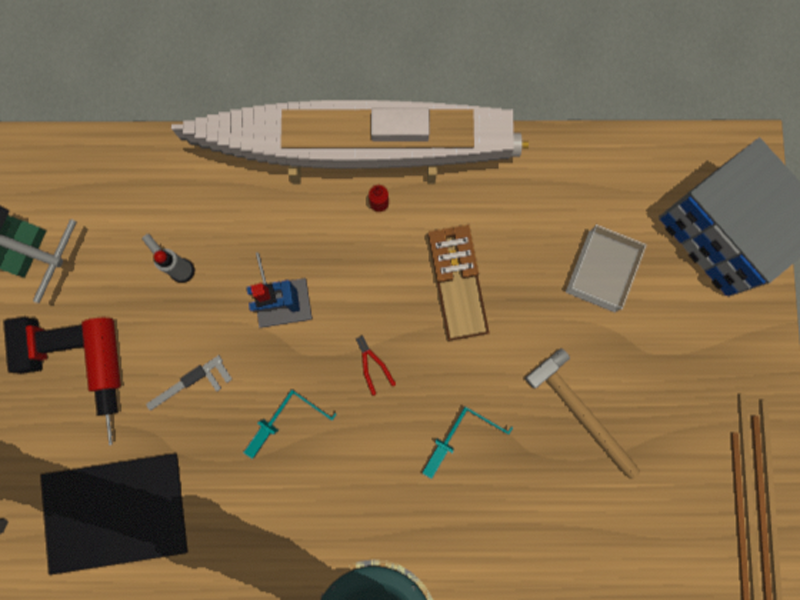

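Candidates (scene picture, 800×600): the red-handled pick in the blue fork at (537,265) fits. The turquoise picks at (310,255) and (468,220) do not, nor do the torch's red top (648,268), the glue (475,440) or the pliers (400,300). The jig is at (345,405), and in the top view at (458,282). Next is a close crop of both.

```bash
cat > h.py <<'E'
import cv2, numpy as np
from rig import bot
def cam(n):
    c=bot.camera_info(n); f=210/np.tan(np.radians(c["vertical_fov"]/2))
    return f,c["cx"],c["cy"],np.array(c["R"]),np.array(c["t"])
def onz(n,uv,z,c=None):
    f,cx,cy,R,t=c or cam(n); d=R.T@np.array([(uv[0]-cx)/f,(uv[1]-cy)/f,1]); o=-R.T@t
    return o+d*(z-o[2])/d[2]
def tri(views):  # list of (cam tuple, uv)
    A=[];b=[]
    for (f,cx,cy,R,t),uv in views:
        o=-R.T@t; d=R.T@np.array([(uv[0]-cx)/f,(uv[1]-cy)/f,1]); d/=np.linalg.norm(d)
        P=np.eye(3)-np.outer(d,d); A.append(P); b.append(P@o)
    return np.linalg.lstsq(np.vstack(A),np.hstack(b),rcond=None)[0]
def proj(c,X):
    f,cx,cy,R,t=c; p=R@np.asarray(X)+t; return np.array([cx+f*p[0]/p[2],cy+f*p[1]/p[2]])
def crop(im,u,v,w,h,s):
    o=cv2.resize(im[v:v+h,u:u+w],None,fx=s,fy=s,interpolation=cv2.INTER_CUBIC)
    for k in range(0,w,10):
        cv2.line(o,(k*s,0),(k*s,5),(255,255,0),1); 
        if k%20==0: cv2.putText(o,str(u+k),(k*s,16),0,.4,(255,255,0),1)
    for k in range(0,h,10):
        cv2.line(o,(0,k*s),(5,k*s),(255,255,0),1)
        if k%20==0 and k: cv2.putText(o,str(v+k),(8,k*s+4),0,.4,(255,255,0),1)
    return o
E
python3 - <<'E'
from h import *
t=cv2.imread("pics/top0.png"); s=cv2.imread("pics/scene0.png")
a=np.vstack([np.hstack([crop(t,150,170,80,60,5),crop(s,330,170,80,75,5)[:300]]),np.hstack([crop(t,285,153,80,60,5)*0+crop(t,285,153,80,60,5),crop(s,330,185,80,60,5)])])
a=np.hstack([np.vstack([crop(t,160,172,70,60,5),crop(t,290,153,70,88,3)[:264].copy() if 0 else cv2.resize(crop(t,290,153,70,90,4),(350,300)) ])[:, :350], np.vstack([crop(s,335,168,80,80,5)[:400],np.zeros((200,400,3),np.uint8)])])
cv2.imwrite("pics/c1.png",a)
b=np.hstack([crop(t,292,152,60,92,6),crop(s,200,235,85,92,5)[:,:425] if 0 else cv2.resize(crop(s,200,237,85,92,5),(425,552*0+460)) if 0 else np.vstack([crop(s,200,237,85,92,5),np.zeros((92,425,3),np.uint8)])])
print(a.shape,b.shape); cv2.imwrite("pics/c2.png",b)
E
```

```text
(600, 750, 3) (552, 785, 3)
```

View pics/c1.png

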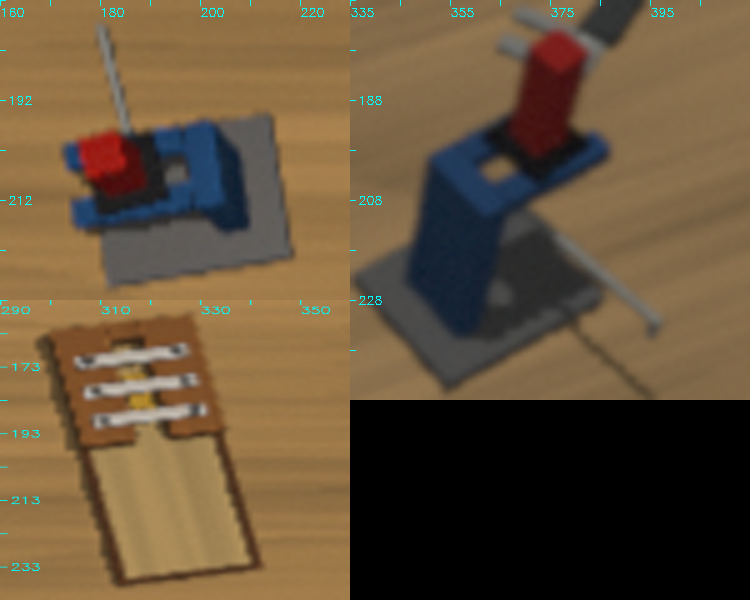

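View pics/c2.png

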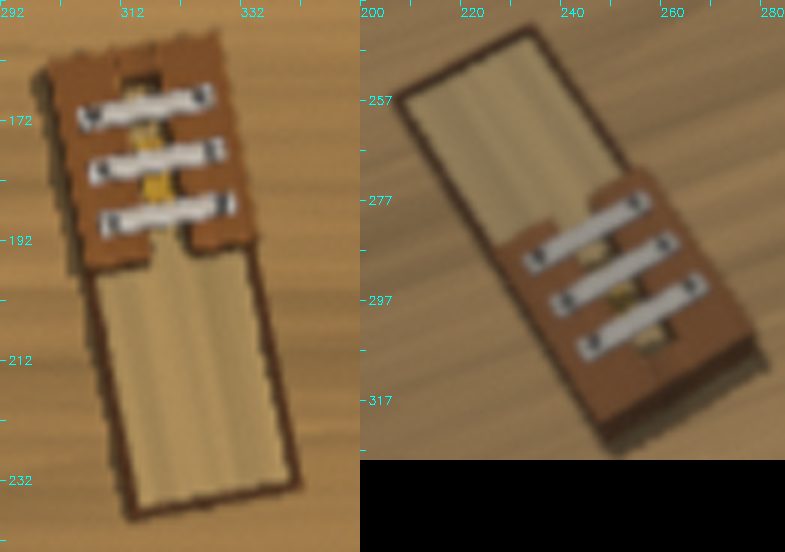

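```bash
cat > fit.py <<'E'
from h import *
from scipy.optimize import least_squares
T=cam("top"); S=cam("scene")
def fit(pts,x0):
    def X(p,m): c,s=np.cos(p[2]),np.sin(p[2]); return [p[0]+c*m[0]-s*m[1],p[1]+s*m[0]+c*m[1],p[3]+m[2]]
    r=least_squares(lambda p:np.hstack([proj(c,X(p,np.array(m)/1e3))-uv for c,m,uv in pts]),x0)
    print(np.round(r.x[:2],4),"yaw",np.round(np.degrees(r.x[2]),2),"z0",np.round(r.x[3],4),"\n res",np.round(r.fun,1)); return r.x
a=lambda x,y:(160+x/5,172+y/5); b=lambda x,y:(335+(x-350)/5,168+y/5)
c=lambda x,y:(292+x/6,152+y/6); d=lambda x,y:(200+(x-360)/5,237+y/5)
print("stand");fit([(T,(40,-65,10),a(270,115)),(T,(-40,-65,10),a(293,257)),(T,(-40,35,10),a(110,287)),(T,(21.5,30,110),a(63,147)),(T,(-7.5,30,110),a(70,200)),(T,(22,-46,110),a(212,122)),(S,(40,-65,10),b(450,390)),(S,(40,35,10),b(602,300)),(S,(21.5,30,110),b(608,150)),(S,(22,-46,110),b(485,215)),(S,(-22,-46,110),b(428,155))],[.65,.3,.2,0])
print("jig");fit([(T,(112,39,43),c(48,68)),(T,(112,-39,43),c(218,38)),(T,(0,-39,43),c(255,240)),(T,(0,39,43),c(88,268)),(T,(-110,39,16),c(130,513)),(T,(-110,-39,16),c(300,487)),(S,(-110,-39,16),d(403,98)),(S,(-110,39,16),d(530,27)),(S,(112,-39,43),d(600,422)),(S,(112,39,43),d(755,335))],[.7,0,.2,0])
print("handle top",tri([(T,a(103,156)),(S,b(558,52))]))
for z in (.11+.006,): print("hook dir")
# foot end in both views
p=tri([(T,a(100,28)),(S,b(655,328))]); print("foot end",p)
print("key",onz("top",(317.2,179),.018))
E
python3 fit.py
```

```text
stand
[0.5783 0.1866] yaw 9.78 z0 -0.007 
 res [-0.8 -0.8 -0.7 -0.2 -1.1  0.2 -0.7 -0.5 -0.4  0.2 -0.5 -0.9 -1.1 -0.7
 -0.3 -0.9 -0.4  0.1 -1.   1.2 -1.5  0.7]
jig
[ 0.6151 -0.1585] yaw 9.56 z0 -0.0114 
 res [-1.2 -4.5 -0.9 -4.3  0.7  2.6 -0.5  2.9 -0.8  3.8 -0.3  3.2 -3.8 -1.6
 -0.7 -2.   1.   3.8  1.8  2.4]
handle top [0.57885191 0.18730164 0.16974497]
hook dir
foot end [0.6648206  0.21190415 0.05425664]
key [ 0.66664877 -0.15109264  0.018     ]
```

```bash
sed -i 's/^a=lambda.*$/a=lambda x,y:(159.6+x\/5,171.6+y\/5); b=lambda x,y:(334.6+(x-350)\/5,167.6+y\/5)/; s/^c=lambda.*$/c=lambda x,y:(291.6+x\/6,151.6+y\/6); d=lambda x,y:(199.6+(x-360)\/5,236.6+y\/5)/; s/(T,(112,39,43),c(48,68)),(T,(112,-39,43),c(218,38)),//; s/,(S,(112,-39,43),d(600,422)),(S,(112,39,43),d(755,335))/,(S,(0,39,43),d(640,168)),(S,(66,-23,43),d(590,352)),(S,(66,23,43),d(698,283)),(T,(66,23,43),c(92,116)),(T,(66,-23,43),c(203,96))/' fit.py; python3 fit.py
```

```text
stand
[0.5785 0.1864] yaw 9.56 z0 -0.0048 
 res [-0.3 -0.6 -0.4  0.1 -0.8  0.4 -0.4 -0.4 -0.1  0.3 -0.1 -0.7 -0.7 -0.7
  0.2 -0.8  0.1  0.  -0.5  1.1 -1.   0.6]
jig
[ 0.6238 -0.1572] yaw 9.75 z0 -0.0056 
 res [ 0.7 -0.6 -0.5 -0.3 -0.6  0.8 -0.1  0.1 -2.4  0.3  1.  -0.3  0.8 -0.9
  1.2 -0.9 -1.8  2.2  0.3 -0.1 -1.2  0.3]
handle top [0.579047   0.18699523 0.17157328]
hook dir
foot end [0.66489752 0.21157085 0.05637138]
key [ 0.66664877 -0.15109264  0.018     ]
```

>>> drive_tool(
  linear=[
    [-1,0,0],
    [-1,0,0],
    [-1,0,0],
    [-1,0,0],
    [-1,0,0],
    [0,0,0],
    [0,0,0],
  ],
  yaw=[8,8,8,8,8,8,8],
  grip=[1,1,1,1,1,1,1],
)

```text
clock: 0.8
position: [0.2287, 0.6053, 0.2612]
tcp_rot: [[-0.004, 0.981, 0.193], [-0.01, 0.193, -0.981], [-1.0, -0.006, 0.009]]
force: [0.0, 0.1, -0.3]
gripper_width: 0.999
```

```bash
cat > go.py <<'E'
import sys; from h import *
s=bot.read_state(); p=np.array(s["position"]); R=np.array(s["tcp_rot"])
tg=np.array([float(x) for x in sys.argv[1:4]])
print("clk",round(s["clock"],2),"p",np.round(p,4),"yaw_y",round(np.degrees(np.arctan2(R[1,1],R[0,1])),2),"tilt",np.round(R[:,0],3),"cm",np.round(R.T@(tg-p)*100,2),"F",np.round(s["force"],2),"w",round(s["gripper_width"],3))
E
python3 go.py 0.579 0.187 0.27
```

```text
clk 0.8 p [0.2287 0.6053 0.2612] yaw_y 11.11 tilt [-0.004 -0.01  -1.   ] cm [-0.61 26.31 47.8 ] F [ 0.02  0.14 -0.32] w 0.999
```

>>> drive_tool(
  linear=[
    [-0.2,2.2,4.0],
    [-0.2,2.2,4.0],
    [-0.2,2.2,4.0],
    [-0.2,2.2,4.0],
    [-0.2,2.2,4.0],
    [-0.2,2.2,4.0],
    [-0.2,2.2,4.0],
    [-0.2,2.2,4.0],
    [-0.2,2.2,4.0],
    [-0.2,2.2,4.0],
    [0,2.2,3.0],
    [0,0,0],
  ],
  yaw=[0,0,0,0,0,0,0,0,0,0,0,0],
  grip=[1,1,1,1,1,1,1,1,1,1,1,1],
)

```text
clock: 2.0
position: [0.5564, 0.2151, 0.2791]
tcp_rot: [[-0.009, 0.981, 0.196], [-0.016, 0.196, -0.981], [-1.0, -0.012, 0.014]]
force: [-0.9, -0.6, 0.2]
gripper_width: 1.0
```

```bash
python3 go.py 0.579 0.187 0.27; python3 - <<'E'
from h import *
c=cam("wrist"); im=bot.get_image("wrist"); cv2.imwrite("pics/w1.png",im); np.save("w1.npy",np.array(c,dtype=object),allow_pickle=True)
print(np.round(-c[3].T@c[4],4),np.round(c[3],2).tolist(),c[0])
for P in [(.579,.187,.176),(.5785,.1865,.11),(.665,.2116,.056),(.6238,-.1572,.012)]: print(proj(c,P))
cv2.imwrite("pics/w1b.png",cv2.resize(im,(800,600),interpolation=cv2.INTER_CUBIC))
E
```

```text
clk 2.0 p [0.5564 0.2151 0.2791] yaw_y 11.28 tilt [-0.009 -0.016 -1.   ] cm [0.93 1.68 3.18] F [-0.86 -0.6   0.16] w 1.0
[0.5432 0.2931 0.4481] [[0.98, 0.2, -0.01], [0.19, -0.94, 0.29], [0.04, -0.28, -0.96]] 348.6361386005716
[306.15870756 246.01944858]
[302.60841665 221.78997794]
[378.48142102 201.17057397]
[282.72435528 411.06741122]
```

View pics/w1b.png

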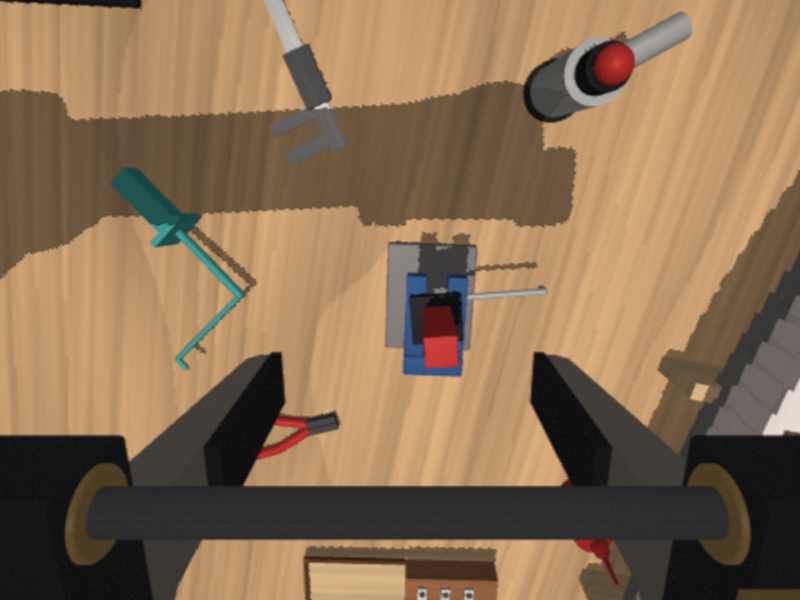

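Fifth picture (wrist): red handle top at (441,350), foot running right to its end at (543,290), and fork and black collar below. The pick's yaw is about 16°, 5° off the tool. I turn, centre, then descend.

>>> drive_tool(
  linear=[
    [0,0.9,1.6],
    [0,0.9,1.6],
    [0,0,0],
    [0,0,0],
  ],
  yaw=[0,0,-5,0],
  grip=[1,1,1,1],
)

```text
clock: 2.45
position: [0.5754, 0.1943, 0.277]
tcp_rot: [[-0.016, 0.956, 0.292], [-0.013, 0.292, -0.956], [-1.0, -0.019, 0.008]]
force: [-0.1, 0.5, 0.3]
gripper_width: 0.997
```

```bash
python3 go.py 0.5805 0.187 0.131; python3 - <<'E'
from h import *
c=cam("wrist"); im=bot.get_image("wrist")
for P in [(.5805,.187,.176),(.665,.2116,.056)]: print(proj(c,P))
cv2.imwrite("pics/w2.png",crop(im,220,190,200,150,4))
E
```

```text
clk 2.45 p [0.5754 0.1943 0.277 ] yaw_y 16.98 tilt [-0.016 -0.013 -1.   ] cm [14.59  0.55  0.73] F [-0.09  0.51  0.25] w 0.997
[290.52598377 220.81035067]
[368.12247107 190.12063935]
```

View pics/w2.png

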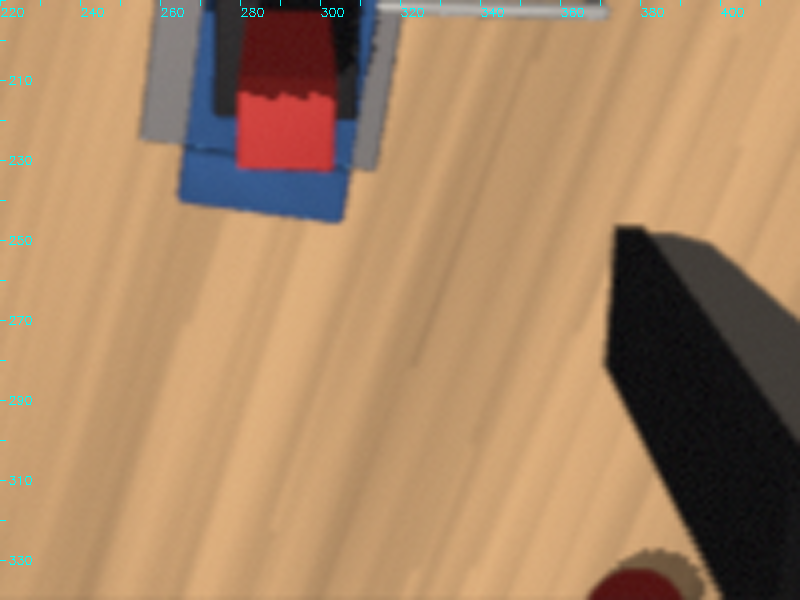

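>>> drive_tool(
  linear=[
    [0,0.55,0.8],
    [0,0,0.1],
    [2,0,0],
    [2,0,0],
    [2,0,0],
    [2,0,0],
    [2,0,0],
  ],
  yaw=[0,0,0,0,0,0,0],
  grip=[1,1,1,1,1,1,1],
)

```text
clock: 3.2
position: [0.5833, 0.1901, 0.1771]
tcp_rot: [[-0.009, 0.957, 0.289], [-0.009, 0.289, -0.957], [-1.0, -0.011, 0.006]]
force: [-0.7, 0.4, -0.3]
gripper_width: 1.001
```

```bash
python3 go.py 0.5805 0.1855 0.131
```

```text
clk 3.2 p [0.5833 0.1901 0.1771] yaw_y 16.8 tilt [-0.009 -0.009 -1.   ] cm [ 4.62 -0.35  0.33] F [-0.73  0.41 -0.3 ] w 1.001
```

>>> drive_tool(
  linear=[
    [0.5,-0.3,0.3],
    [1.5,0,0],
    [1.5,0,0],
    [0.9,0,0],
    [0,0,0],
  ],
  yaw=[0,0,0,0,0],
  grip=[1,1,1,1,1],
)

```text
clock: 3.7
position: [0.5794, 0.186, 0.1287]
tcp_rot: [[-0.012, 0.957, 0.288], [-0.01, 0.288, -0.958], [-1.0, -0.014, 0.006]]
force: [0.1, -0.1, -1.0]
gripper_width: 1.002
```

```bash
python3 go.py 0.5805 0.1855 0.131
```

```text
clk 3.7 p [0.5794 0.186  0.1287] yaw_y 16.75 tilt [-0.012 -0.01  -1.   ] cm [-0.23  0.09  0.08] F [ 0.1  -0.13 -0.99] w 1.002
```

>>> drive_tool(
  linear=[
    [-0.2,0.1,0],
    [0,0,0],
    [0,0,0],
    [0,0,0],
    [0,0,0],
    [0,0,0],
    [0,0,0],
    [0,0,0],
  ],
  yaw=[0,0,0,0,0,0,0,0],
  grip=[1,-1,-1,-1,-1,-1,-1,-1],
)

```text
clock: 4.5
position: [0.5823, 0.187, 0.1334]
tcp_rot: [[-0.008, 0.958, 0.288], [-0.008, 0.288, -0.958], [-1.0, -0.01, 0.005]]
force: [1.0, 0.2, 0.2]
gripper_width: 0.412
```

```bash
python3 go.py 0.5805 0.1855 0.131
```

```text
clk 4.5 p [0.5823 0.187  0.1334] yaw_y 16.75 tilt [-0.008 -0.008 -1.   ] cm [ 0.24 -0.21  0.09] F [0.96 0.24 0.2 ] w 0.412
```

>>> drive_tool(
  linear=[
    [0,-0.1,0],
    [0,0,0],
    [0,0,0],
    [0,0,0],
    [0,0,0],
  ],
  yaw=[0,0,0,0,0],
  grip=[-1,-1,-1,-1,-1],
)

```text
clock: 5.0
position: [0.5813, 0.1867, 0.1334]
tcp_rot: [[-0.008, 0.958, 0.288], [-0.008, 0.288, -0.958], [-1.0, -0.01, 0.006]]
force: [0.5, -0.3, 0.3]
gripper_width: 0.218
```

```bash
python3 go.py 0.5805 0.1855 0.14
```

```text
clk 5.0 p [0.5813 0.1867 0.1334] yaw_y 16.75 tilt [-0.008 -0.008 -1.   ] cm [-0.66 -0.11  0.09] F [ 0.5  -0.26  0.26] w 0.218
```

>>> drive_tool(
  linear=[
    [-0.5,0,0],
    [-0.4,0,0],
    [0,0,0],
    [0,0.12,-1],
    [0,0.12,-1],
  ],
  yaw=[0,0,0,0,0],
  grip=[-1,-1,-1,-1,-1],
)

```text
clock: 5.5
position: [0.5775, 0.206, 0.1427]
tcp_rot: [[-0.009, 0.958, 0.286], [-0.009, 0.286, -0.958], [-1.0, -0.011, 0.006]]
force: [0.6, -0.8, -0.9]
gripper_width: 0.216
```

```bash
python3 go.py 0.5695 0.256 0.14
```

```text
clk 5.5 p [0.5775 0.206  0.1427] yaw_y 16.59 tilt [-0.009 -0.009 -1.   ] cm [ 0.23  0.66 -5.02] F [ 0.59 -0.77 -0.9 ] w 0.216
```

>>> drive_tool(
  linear=[
    [0,0.12,-1],
    [0,0.12,-1],
    [0,0.12,-1],
    [0,0.12,-1],
    [0,0.12,-1],
    [0,0.2,-1.5],
    [0,0,0],
  ],
  yaw=[0,0,0,0,0,0,0],
  grip=[-1,-1,-1,-1,-1,-1,-1],
)

```text
clock: 6.2
position: [0.5635, 0.2813, 0.1413]
tcp_rot: [[-0.01, 0.956, 0.292], [-0.007, 0.292, -0.957], [-1.0, -0.012, 0.004]]
force: [-0.7, 0.3, -1.4]
gripper_width: 0.216
```

```bash
python3 go.py 0.5695 0.256 0.24; python3 - <<'E'
from h import *
c=cam("wrist"); im=bot.get_image("wrist"); print(proj(c,(.5695,.257,.12)))
s=bot.get_image("scene"); t=bot.get_image("top"); cv2.imwrite("pics/s3.png",s); cv2.imwrite("pics/t3.png",t); cv2.imwrite("pics/w3.png",im)
cv2.imwrite("pics/m3.png",np.hstack([crop(im,270,130,130,150,3),crop(s,350,140,80,90,5)]))
E
```

```text
clk 6.2 p [0.5635 0.2813 0.1413] yaw_y 16.95 tilt [-0.01  -0.007 -1.   ] cm [-9.85 -0.28  2.64] F [-0.72  0.32 -1.4 ] w 0.216
[282.83537136 286.79127307]
```

View pics/m3.png

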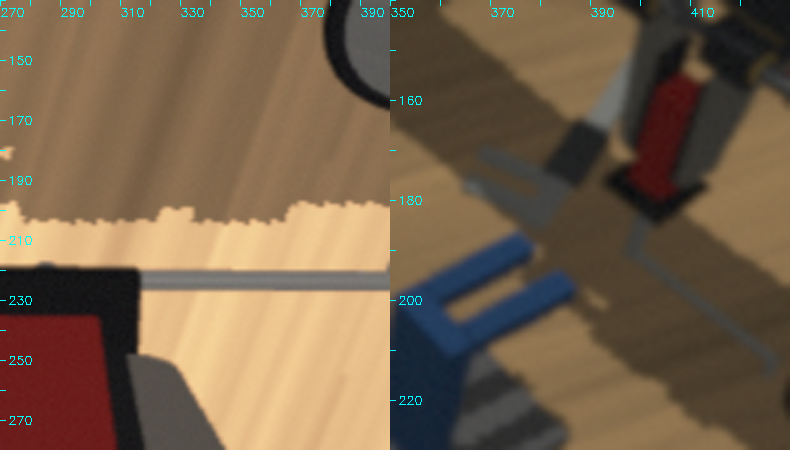

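>>> drive_tool(
  linear=[
    [-2,0,0],
    [-3,0,0],
    [-3,0,0],
    [-2,0,0],
    [0,-1.5,3],
    [0,-2,4],
    [0,-2,4],
    [0,-2,4],
    [0,-2,4],
    [0,-2,4],
    [0,-2,4],
    [0,-2,3],
  ],
  yaw=[0,0,0,0,0,0,0,0,0,0,0,0],
  grip=[-1,-1,-1,-1,-1,-1,-1,-1,-1,-1,-1,-1],
)

```text
clock: 7.55
position: [0.5, -0.0726, 0.2507]
tcp_rot: [[-0.006, 0.961, 0.278], [-0.012, 0.278, -0.96], [-1.0, -0.009, 0.01]]
force: [1.0, 0.3, -0.7]
gripper_width: 0.215
```

```bash
python3 go.py 0.478 -0.182 0.2; python3 - <<'E'
from h import *
S=cam("scene")
for z in np.arange(.02,.08,.01): print(z,proj(S,(.6477+.0024,.307,z)))
print(onz("wrist",(280,210),0.04))
E
```

```text
clk 7.55 p [ 0.5    -0.0726  0.2507] yaw_y 16.15 tilt [-0.006 -0.012 -1.   ] cm [ 5.21 -5.11  9.85] F [ 0.96  0.34 -0.69] w 0.215
0.02 [422.12028806 224.55723578]
0.03 [423.1726062  222.18651124]
0.039999999999999994 [424.24164538 219.77811654]
0.049999999999999996 [425.32780735 217.33114664]
0.06 [426.43150679 214.84466725]
0.06999999999999999 [427.55317193 212.31771371]
[ 0.50147427 -0.10449838  0.04      ]
```

>>> drive_tool(
  linear=[
    [0,-1.5,3],
    [0,-1.5,3],
    [0,-1.5,3],
    [0,-0.6,0.9],
    [2,0,0],
    [2,0,0],
    [0,0,0],
  ],
  yaw=[0,0,0,0,3.2,3.2,0],
  grip=[-1,-1,-1,-1,-1,-1,-1],
)

```text
clock: 8.25
position: [0.4709, -0.1991, 0.2139]
tcp_rot: [[-0.001, 0.99, 0.142], [-0.012, 0.142, -0.99], [-1.0, -0.003, 0.012]]
force: [0.0, 0.6, -1.6]
gripper_width: 0.216
```

```bash
python3 go.py 0.478 -0.182 0.2; python3 - <<'E'
from h import *
c=cam("wrist"); im=bot.get_image("wrist"); cv2.imwrite("pics/w4.png",im); np.savez("w4",f=c[0],cx=c[1],cy=c[2],R=c[3],t=c[4])
cs,sn=np.cos(np.radians(9.75)),np.sin(np.radians(9.75))
J=lambda x,y,z:proj(c,(.6238+cs*x-sn*y,-.1572+sn*x+cs*y,z))
for m in [(0,9,.039),(0,-9,.039),(0,39,.043),(0,-39,.043),(-110,39,.016),(-110,-39,.016),(66,23,.043),(66,-23,.043)]: print(m,np.round(J(m[0]/1e3,m[1]/1e3,m[2]),1))
p=np.array(bot.read_state()["position"]);R=np.array(bot.read_state()["tcp_rot"])
print("tip",proj(c,p+R@[.085,.088,0]))
cv2.imwrite("pics/w4b.png",cv2.resize(im,(800,600)))
E
```

```text
clk 8.25 p [ 0.4709 -0.1991  0.2139] yaw_y 8.16 tilt [-0.001 -0.012 -1.   ] cm [ 1.36  0.95 -1.61] F [ 0.05  0.59 -1.58] w 0.216
(0, 9, 0.039) [444.7 161.5]
(0, -9, 0.039) [442.9 179.5]
(0, 39, 0.043) [449.8 130.6]
(0, -39, 0.043) [441.6 209.4]
(-110, 39, 0.016) [330.4 132. ]
(-110, -39, 0.016) [329.8 205.2]
(66, 23, 0.043) [517.  145.7]
(66, -23, 0.043) [509.6 192.3]
tip [401.74856886 218.45737504]
```

View pics/w4b.png

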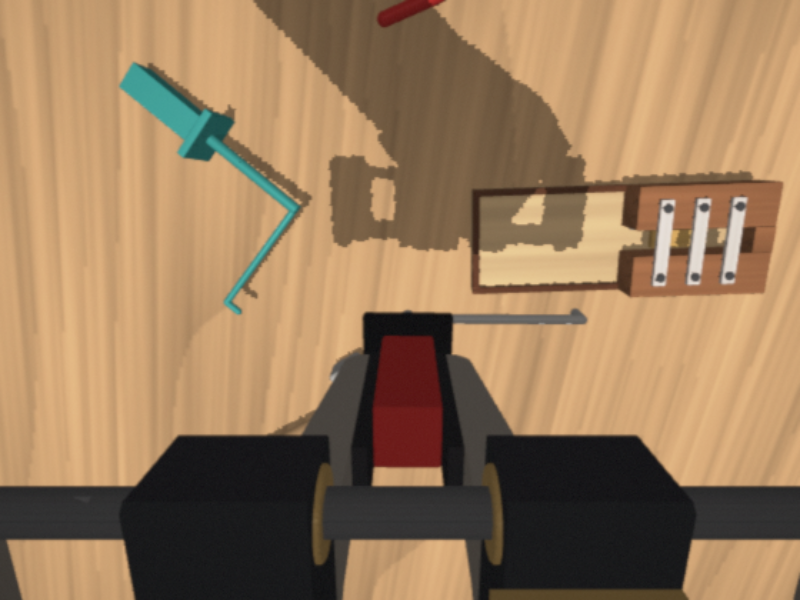

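Eighth picture: the pick is held level, with the foot from (452,319) to (585,317). The jig's apron corners are at (473,191) and (473,293), and the slot mouth is about (637,241). I enlarge the jig to find the key and refine the slot line.

```bash
python3 - <<'E'
from h import *
im=cv2.imread("pics/w4.png"); cv2.imwrite("pics/w4c.png",crop(im,435,123,114,85,7))
E
```

```text
(no output)
```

View pics/w4c.png

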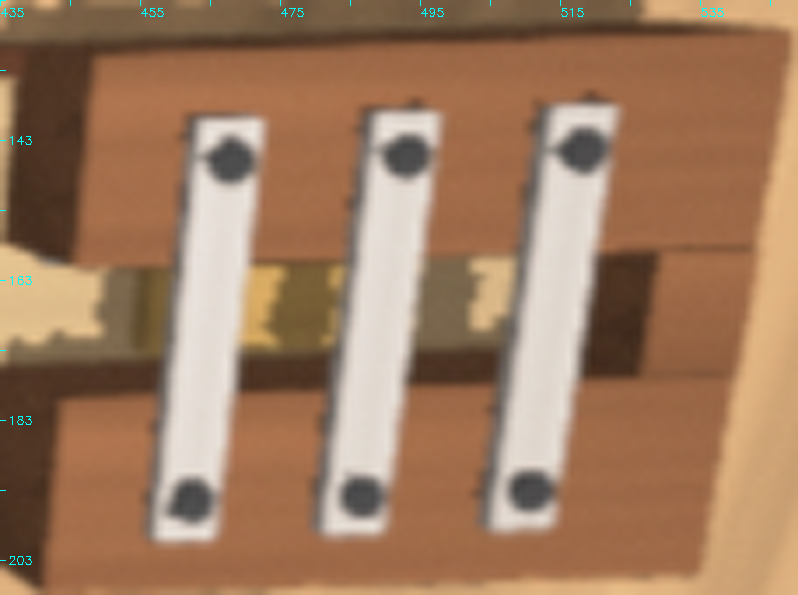

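```bash
cat > fit2.py <<'E'
from h import *
from scipy.optimize import least_squares
w=np.load("w4.npz"); W=(float(w["f"]),float(w["cx"]),float(w["cy"]),w["R"],w["t"])
e=lambda x,y:(434.6+x/7,122.6+y/7)
q=[((0,39,43),e(95,55)),((0,-39,43),e(45,585)),((0,9,43),e(75,263)),((0,-9,43),e(60,398)),((-110,39,16),(330.7,133.3)),((-110,-39,16),(330.7,204.7)),
((18,1,43),e(230,160)),((18,-1,43),e(190,500)),((66,1,43),e(583,150)),((66,-1,43),e(530,492)),((42,1,43),e(406,157)),((42,-1,43),e(362,497)),((82,9,39),e(655,253)),((82,-9,39),e(640,377))]
def X(p,m):
    m=np.array(m)/1e3; y=m[1]*(p[3]*1e3 if abs(m[1])==.001 else 1); c,s=np.cos(p[2]),np.sin(p[2]); return [p[0]+c*m[0]-s*y,p[1]+s*m[0]+c*y,m[2]]
r=least_squares(lambda p:np.hstack([proj(W,X(p,m))-uv for m,uv in q]),[.62,-.157,.17,.024],loss="soft_l1")
x,y,a,_=r.x; print(r.x,np.degrees(a),np.round(np.hstack([proj(W,X(r.x,m))-uv for m,uv in q]).reshape(-1,2),1).tolist())
for n,uv in [("front",e(135,310)),("hid",e(345,310)),("vis",e(412,310))]:
    P=onz("",uv,.018,W); d=P[:2]-[x,y]; print(n,np.round([np.cos(a)*d[0]+np.sin(a)*d[1],-np.sin(a)*d[0]+np.cos(a)*d[1]],4))
E
python3 fit2.py
```

```text
[ 0.62382377 -0.15675409  0.17453444  0.02400494] 10.000086517123082 [[1.6, -0.4], [0.9, 2.8], [1.3, 1.5], [1.7, 0.4], [-0.3, -1.2], [-0.7, 0.5], [-0.5, 0.0], [-0.3, 0.0], [-0.6, -0.2], [-0.5, -0.3], [-0.5, -0.4], [-0.7, -0.3], [0.6, -0.3], [-0.3, 0.0]]
front [ 0.0195 -0.0008]
hid [ 0.0509 -0.0018]
vis [ 0.061  -0.0021]
```

```bash
python3 - <<'E'
from h import *
import cv2
w=np.load("w4.npz"); W=(float(w["f"]),float(w["cx"]),float(w["cy"]),w["R"],w["t"])
p=np.array([.4709,-.1991,.2139]); R=np.array([[-0.001, 0.99, 0.142], [-0.012, 0.142, -0.99], [-1.0, -0.003, 0.012]])
im=cv2.imread("pics/w4.png").astype(int)
for u in (325,340,360,380,395):  # foot: grey & dark band column profile
    col=im[212:235,u]; sat=col.max(1)-col.min(1); v=212+np.where(sat<45)[0]; 
    m=v.mean(); 
    for h in (.070,.076):
        P=onz("",(u,m),p[2]-h,W); print(u,v.min(),v.max(),h,np.round(R.T@(P-p)*1e3,1))
for z in(.07,.076): print(np.round(R.T@(onz("",(409,221.5),p[2]-z,W)-p)*1e3,1))
E
```

```text
325 220 226 0.07 [69.9 29.1 -0.4]
325 220 226 0.076 [75.9 29.8  1.5]
340 220 226 0.07 [69.9 39.9 -0.4]
340 220 226 0.076 [75.9 40.9  1.5]
360 220 226 0.07 [69.9 54.3 -0.4]
360 220 226 0.076 [75.9 55.7  1.5]
380 220 226 0.07 [69.8 68.7 -0.4]
380 220 226 0.076 [75.8 70.5  1.5]
395 220 226 0.07 [69.8 79.6 -0.5]
395 220 226 0.076 [75.8 81.5  1.5]
[69.8 89.5 -1.6]
[75.8 91.8  0.3]
```

```bash
cat > jig.py <<'E'
import sys; from h import *
# args: hook x,y (mm, jig), TCP z (mm)
s=bot.read_state(); p=np.array(s["position"]); R=np.array(s["tcp_rot"])
hx,hy,z=[float(v)/1e3 for v in sys.argv[1:4]]; a=np.radians(10); A=np.array([[np.cos(a),-np.sin(a)],[np.sin(a),np.cos(a)]]); O=np.array([.6238,-.1568])
hook=p+R@[.0865,.088,.0005]; h=A.T@(hook[:2]-O); d=np.r_[O+A@[hx,hy],0]-np.r_[hook[:2],0]; d[2]=z-p[2]
F=np.array(s["force"])
print("clk",round(s["clock"],2),"TCPz",round(p[2]*1e3,1),"hook jig",np.round(np.r_[h,hook[2]]*1e3,1),"yaw",round(np.degrees(np.arctan2(R[1,1],R[0,1])),2),"x-axis",np.round(R[:,0],3),"yz",round(R[2,1],4),"cm",np.round(R.T@d*100,2),"Fjig",np.round(np.r_[A.T@F[:2],F[2]],2),"w",round(s["gripper_width"],3))
E
python3 jig.py -40 -1 115
```

```text
clk 8.3 TCPz 215.1 hook jig [-69.3 -19.8 128.5] yaw 8.24 x-axis [ 0.001 -0.012 -1.   ] yz -0.0007 cm [ 9.98  2.88 -2.09] Fjig [ 1.37 -0.11 -1.41] w 0.217
```

>>> drive_tool(
  linear=[
    [0,1.4,-1],
    [0,1.4,-1],
    [2,0,0],
    [2,0,0],
    [2,0,0],
    [2,0,0],
    [1,0,0],
    [0,0,0],
  ],
  yaw=[-1.8,0,0,0,0,0,0,0],
  grip=[-1,-1,-1,-1,-1,-1,-1,-1],
)

```text
clock: 9.1
position: [0.5123, -0.1634, 0.1281]
tcp_rot: [[0.016, 0.98, 0.198], [-0.01, 0.199, -0.98], [-1.0, 0.014, 0.013]]
force: [0.1, 0.6, -1.4]
gripper_width: 0.216
```

```bash
python3 jig.py -40 -1 105
```

```text
clk 9.1 TCPz 128.1 hook jig [-21.8  13.6  42.8] yaw 11.46 x-axis [ 0.016 -0.01  -1.   ] yz 0.014 cm [ 2.3  -1.89  1.38] Fjig [ 0.2   0.61 -1.44] w 0.216
```

>>> drive_tool(
  linear=[
    [0,-0.6,0.5],
    [0,-0.6,0.5],
    [0,-0.5,0.4],
    [0.5,0,0],
    [0.5,0,0],
    [0.5,0,0],
    [0,0,0],
  ],
  yaw=[1.4,0,0,0,0,0,0],
  grip=[-1,-1,-1,-1,-1,-1,-1],
)

```text
clock: 9.8
position: [0.5001, -0.1821, 0.1155]
tcp_rot: [[0.023, 0.985, 0.173], [-0.01, 0.173, -0.985], [-1.0, 0.021, 0.014]]
force: [-0.2, -0.9, -1.6]
gripper_width: 0.214
```

```bash
python3 jig.py -40 -1 105
```

```text
clk 9.8 TCPz 115.5 hook jig [-36.4  -5.1  30.9] yaw 9.96 x-axis [ 0.023 -0.01  -1.   ] yz 0.0209 cm [ 1.04 -0.38 -0.43] Fjig [-0.32 -0.81 -1.64] w 0.214
```

>>> drive_tool(
  linear=[
    [0,0,-0.2],
    [0,0,-0.2],
    [0,0,0],
    [0,0,0],
    [0,0,0],
  ],
  yaw=[0,0,0,0,0],
  grip=[-1,-1,-1,-1,-1],
)

```text
clock: 10.3
position: [0.4996, -0.1772, 0.1152]
tcp_rot: [[0.023, 0.985, 0.174], [-0.01, 0.174, -0.985], [-1.0, 0.021, 0.014]]
force: [0.1, -0.6, -1.3]
gripper_width: 0.216
```

```bash
python3 jig.py -40 -1 105
```

```text
clk 10.3 TCPz 115.2 hook jig [-36.1  -0.1  30.6] yaw 10.03 x-axis [ 0.023 -0.01  -1.   ] yz 0.0205 cm [ 1.02 -0.42  0.07] Fjig [-0.   -0.61 -1.28] w 0.216
```

>>> drive_tool(
  linear=[
    [0.3,-0.2,0],
    [0.3,-0.2,0],
    [0.3,0,0],
    [0.3,0,0],
    [0,0,0],
  ],
  yaw=[0,0,0,0,0],
  grip=[-1,-1,-1,-1,-1],
)

```text
clock: 10.8
position: [0.4955, -0.1782, 0.1021]
tcp_rot: [[0.022, 0.985, 0.174], [-0.01, 0.174, -0.985], [-1.0, 0.02, 0.014]]
force: [0.4, 0.4, -2.0]
gripper_width: 0.214
```

```bash
python3 jig.py -40 -1 105
```

```text
clk 10.8 TCPz 102.1 hook jig [-40.3  -0.4  17.4] yaw 10.02 x-axis [ 0.022 -0.01  -1.   ] yz 0.0205 cm [-0.29  0.04  0.07] Fjig [ 0.46  0.37 -1.97] w 0.214
```

>>> drive_tool(
  linear=[
    [0.1,0,0],
    [0.1,0,0],
    [0.05,0,0],
  ],
  yaw=[0,0,0],
  grip=[-1,-1,-1],
)

```text
clock: 11.1
position: [0.4957, -0.1783, 0.0993]
tcp_rot: [[0.023, 0.985, 0.174], [-0.01, 0.174, -0.985], [-1.0, 0.02, 0.014]]
force: [0.6, 0.3, -1.2]
gripper_width: 0.217
```

```bash
python3 jig.py -40 -1 105
```

```text
clk 11.1 TCPz 99.3 hook jig [-40.2  -0.6  14.6] yaw 10.01 x-axis [ 0.023 -0.01  -1.   ] yz 0.0204 cm [-0.57  0.03  0.05] Fjig [ 0.68  0.17 -1.2 ] w 0.217
```

>>> drive_tool(
  linear=[
    [0.1,0,0],
    [0.05,0,0],
  ],
  yaw=[0,0],
  grip=[-1,-1],
)

```text
clock: 11.3
position: [0.4958, -0.1783, 0.0978]
tcp_rot: [[0.023, 0.985, 0.174], [-0.01, 0.174, -0.985], [-1.0, 0.021, 0.014]]
force: [-0.6, -0.3, -1.3]
gripper_width: 0.213
```

```bash
python3 jig.py -40 -1 105
```

```text
clk 11.3 TCPz 97.8 hook jig [-40.   -0.7  13.1] yaw 10.01 x-axis [ 0.023 -0.01  -1.   ] yz 0.0207 cm [-0.72  0.02  0.04] Fjig [-0.66 -0.21 -1.25] w 0.213
```

>>> drive_tool(
  linear=[
    [0.08,0,0],
  ],
  yaw=[0],
  grip=[-1],
)

```text
clock: 11.4
position: [0.4959, -0.1784, 0.097]
tcp_rot: [[0.023, 0.985, 0.174], [-0.01, 0.174, -0.985], [-1.0, 0.021, 0.014]]
force: [-0.4, 0.4, -1.0]
gripper_width: 0.215
```

```bash
python3 jig.py -40 -1 105
```

```text
clk 11.4 TCPz 97.0 hook jig [-39.9  -0.7  12.4] yaw 10.02 x-axis [ 0.023 -0.01  -1.   ] yz 0.0208 cm [-0.8   0.01  0.04] Fjig [-0.35  0.45 -1.01] w 0.215
```

>>> drive_tool(
  linear=[
    [0.06,0,0],
  ],
  yaw=[0],
  grip=[-1],
)

```text
clock: 11.5
position: [0.4959, -0.1783, 0.0963]
tcp_rot: [[0.023, 0.985, 0.174], [-0.01, 0.174, -0.985], [-1.0, 0.021, 0.014]]
force: [0.5, -0.1, -0.9]
gripper_width: 0.217
```

>>> drive_tool(
  linear=[
    [0.06,0,0],
  ],
  yaw=[0],
  grip=[-1],
)

```text
clock: 11.6
position: [0.496, -0.1783, 0.0957]
tcp_rot: [[0.023, 0.985, 0.174], [-0.01, 0.174, -0.985], [-1.0, 0.021, 0.014]]
force: [0.7, -0.6, -0.7]
gripper_width: 0.213
```

>>> drive_tool(
  linear=[
    [0.06,0,0],
  ],
  yaw=[0],
  grip=[-1],
)

```text
clock: 11.7
position: [0.496, -0.1783, 0.095]
tcp_rot: [[0.023, 0.985, 0.174], [-0.01, 0.174, -0.985], [-1.0, 0.021, 0.014]]
force: [0.6, -0.1, -1.8]
gripper_width: 0.214
```

>>> drive_tool(
  linear=[
    [0.06,0,0],
  ],
  yaw=[0],
  grip=[-1],
)

```text
clock: 11.8
position: [0.496, -0.1784, 0.0944]
tcp_rot: [[0.023, 0.985, 0.174], [-0.01, 0.174, -0.985], [-1.0, 0.021, 0.014]]
force: [1.0, 0.4, -1.0]
gripper_width: 0.211
```

>>> drive_tool(
  linear=[
    [0.06,0,0],
  ],
  yaw=[0],
  grip=[-1],
)

```text
clock: 11.9
position: [0.4961, -0.1783, 0.0938]
tcp_rot: [[0.023, 0.985, 0.174], [-0.01, 0.174, -0.985], [-1.0, 0.021, 0.014]]
force: [0.6, -0.4, -1.1]
gripper_width: 0.217
```

>>> drive_tool(
  linear=[
    [0.06,0,0],
  ],
  yaw=[0],
  grip=[-1],
)

```text
clock: 12.0
position: [0.4961, -0.1784, 0.0931]
tcp_rot: [[0.023, 0.985, 0.174], [-0.01, 0.174, -0.985], [-1.0, 0.021, 0.014]]
force: [-0.1, -0.5, -1.3]
gripper_width: 0.217
```

>>> drive_tool(
  linear=[
    [0.06,0,0],
  ],
  yaw=[0],
  grip=[-1],
)

```text
clock: 12.1
position: [0.4961, -0.1784, 0.0925]
tcp_rot: [[0.023, 0.985, 0.174], [-0.01, 0.174, -0.985], [-1.0, 0.021, 0.014]]
force: [-0.9, 0.9, 1.7]
gripper_width: 0.217
```

>>> drive_tool(
  linear=[
    [0.06,0,0],
  ],
  yaw=[0],
  grip=[-1],
)

```text
clock: 12.2
position: [0.496, -0.1785, 0.0921]
tcp_rot: [[0.023, 0.985, 0.174], [-0.01, 0.174, -0.985], [-1.0, 0.021, 0.014]]
force: [-1.9, 0.1, 4.2]
gripper_width: 0.217
```

>>> drive_tool(
  linear=[
    [0.06,0,0],
  ],
  yaw=[0],
  grip=[-1],
)

```text
clock: 12.3
position: [0.496, -0.1787, 0.0919]
tcp_rot: [[0.023, 0.985, 0.173], [-0.01, 0.174, -0.985], [-1.0, 0.021, 0.013]]
force: [-3.9, 0.2, 7.4]
gripper_width: 0.213
```

>>> drive_tool(
  linear=[
    [-0.3,0,0],
    [-0.3,0,0],
    [-0.25,0,0],
    [0,0,0],
  ],
  yaw=[0,0,0,0],
  grip=[-1,-1,-1,-1],
)

```text
clock: 12.7
position: [0.496, -0.1785, 0.1009]
tcp_rot: [[0.024, 0.985, 0.173], [-0.01, 0.174, -0.985], [-1.0, 0.022, 0.014]]
force: [0.7, -0.2, -1.4]
gripper_width: 0.217
```

```bash
sed -i 's/\[.0865,.088,.0005\]/[.0825,.088,-.0007]/' jig.py; python3 jig.py 0 -0.5 101.5
```

```text
clk 12.7 TCPz 100.9 hook jig [-39.9   0.4  20.3] yaw 10.01 x-axis [ 0.024 -0.01  -1.   ] yz 0.0215 cm [0.03 3.99 0.09] Fjig [ 0.64 -0.29 -1.38] w 0.217
```

>>> drive_tool(
  linear=[
    [0,0.5,0.05],
    [0.01,0.5,0.05],
    [0.01,0.5,0],
    [0.01,0.5,0],
    [0.01,0.5,0],
    [0.01,0.5,0],
    [0,0,0],
  ],
  yaw=[0,0,0,0,0,0,0],
  grip=[-1,-1,-1,-1,-1,-1,-1],
)

```text
clock: 13.4
position: [0.529, -0.1734, 0.1006]
tcp_rot: [[0.023, 0.984, 0.175], [-0.01, 0.175, -0.985], [-1.0, 0.021, 0.014]]
force: [-0.6, -0.7, -1.4]
gripper_width: 0.213
```

```bash
python3 jig.py 5 -0.5 101.2
```

```text
clk 13.4 TCPz 100.6 hook jig [-6.5 -0.3 20. ] yaw 10.07 x-axis [ 0.023 -0.01  -1.   ] yz 0.0213 cm [-0.04  1.15  0.03] Fjig [-0.7  -0.58 -1.42] w 0.213
```

```bash
python3 - <<'E'
from h import *
im=bot.get_image("wrist"); cv2.imwrite("pics/w5.png",im)
cv2.imwrite("pics/w5c.png",crop(im,330,140,200,150,4))
E
```

```text
(no output)
```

View pics/w5c.png

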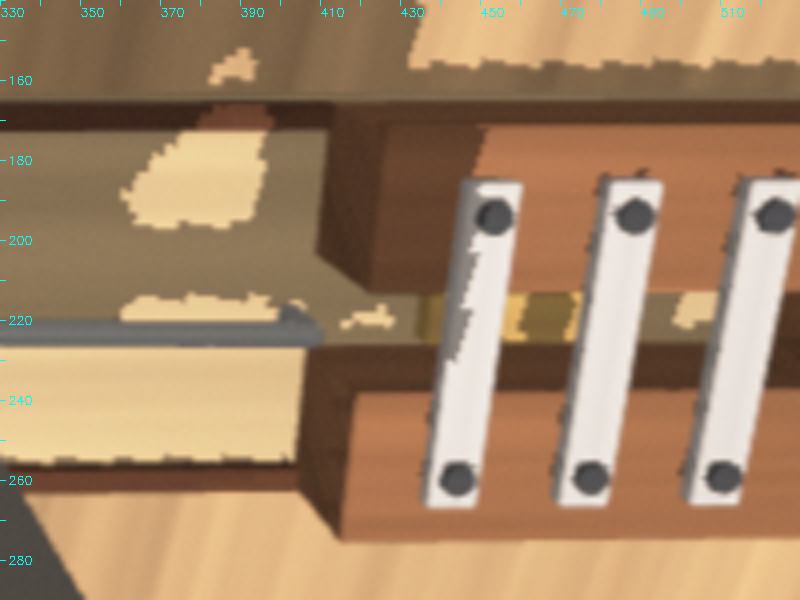

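Tenth picture: the foot's end is at crop (322,332), level with the slot's centre line to under 1 mm and about 5 mm before the mouth. The key shows gold from x=418. I go in.

>>> drive_tool(
  linear=[
    [0,0.5,0],
    [0.01,0.5,0],
    [0.01,0.5,0],
    [0.01,0.5,0],
    [0.01,0.5,0],
    [0.01,0.5,0],
    [0,0,0],
  ],
  yaw=[0,0,0,0,0,0,0],
  grip=[-1,-1,-1,-1,-1,-1,-1],
)

```text
clock: 14.15
position: [0.5605, -0.1678, 0.1006]
tcp_rot: [[0.023, 0.984, 0.174], [-0.01, 0.174, -0.985], [-1.0, 0.021, 0.014]]
force: [1.0, -0.1, -0.8]
gripper_width: 0.218
```

```bash
python3 jig.py 68 0 101.2
```

```text
clk 14.15 TCPz 100.6 hook jig [25.5 -0.2 19.9] yaw 10.04 x-axis [ 0.023 -0.01  -1.   ] yz 0.0209 cm [ 0.03  4.25 -0.02] Fjig [ 0.95 -0.27 -0.83] w 0.218
```

>>> drive_tool(
  linear=[
    [0.01,0.5,0],
    [0,0.5,0],
    [0.01,0.5,0],
    [0.01,0.5,0],
    [0,0.5,0],
    [0.01,0.5,0],
    [0.01,0.5,0],
    [0,0.4,0],
    [0,0,0],
  ],
  yaw=[0,0,0,0,0,0,0,0,0],
  grip=[-1,-1,-1,-1,-1,-1,-1,-1,-1],
)

```text
clock: 15.05
position: [0.6024, -0.1603, 0.1007]
tcp_rot: [[0.023, 0.984, 0.174], [-0.01, 0.175, -0.985], [-1.0, 0.02, 0.014]]
force: [-0.8, 0.5, -1.7]
gripper_width: 0.218
```

```bash
python3 jig.py 68 0 101.2
```

```text
clk 15.05 TCPz 100.7 hook jig [67.9 -0.  20. ] yaw 10.05 x-axis [ 0.023 -0.01  -1.   ] yz 0.0205 cm [-0.05  0.01 -0.  ] Fjig [-0.66  0.62 -1.66] w 0.218
```

>>> drive_tool(
  linear=[
    [0.1,0,0],
    [0.08,0,0],
    [0.08,0,0],
  ],
  yaw=[0,0,0],
  grip=[-1,-1,-1],
)

```text
clock: 15.35
position: [0.602, -0.1605, 0.0978]
tcp_rot: [[0.022, 0.985, 0.174], [-0.01, 0.174, -0.985], [-1.0, 0.02, 0.013]]
force: [-0.1, 0.1, -1.3]
gripper_width: 0.217
```

>>> drive_tool(
  linear=[
    [0.1,0,0],
    [0.1,0,0],
    [0.1,0,0],
  ],
  yaw=[0,0,0],
  grip=[-1,-1,-1],
)

```text
clock: 15.65
position: [0.6017, -0.1606, 0.0946]
tcp_rot: [[0.022, 0.985, 0.173], [-0.01, 0.174, -0.985], [-1.0, 0.02, 0.013]]
force: [-0.5, -0.7, -1.6]
gripper_width: 0.215
```

```bash
python3 jig.py 55 0 94.2
```

```text
clk 15.65 TCPz 94.6 hook jig [67.1 -0.3 13.8] yaw 10.01 x-axis [ 0.022 -0.01  -1.   ] yz 0.0197 cm [ 0.01 -1.21 -0.03] Fjig [-0.63 -0.59 -1.64] w 0.215
```

>>> drive_tool(
  linear=[
    [-0.01,-0.25,0],
    [-0.01,-0.25,0],
    [0,-0.25,0],
    [-0.01,-0.25,0],
  ],
  yaw=[0,0,0,0],
  grip=[-1,-1,-1,-1],
)

```text
clock: 16.05
position: [0.5911, -0.1625, 0.0945]
tcp_rot: [[0.022, 0.985, 0.174], [-0.01, 0.174, -0.985], [-1.0, 0.02, 0.013]]
force: [-0.3, -0.7, -1.9]
gripper_width: 0.216
```

```bash
python3 jig.py 45 0 94.4
```

```text
clk 16.05 TCPz 94.5 hook jig [56.4 -0.3 13.8] yaw 10.01 x-axis [ 0.022 -0.01  -1.   ] yz 0.0196 cm [-0.01 -1.14 -0.03] Fjig [-0.36 -0.62 -1.91] w 0.216
```

>>> drive_tool(
  linear=[
    [-0.01,-0.25,0],
    [-0.01,-0.25,0],
    [-0.01,-0.25,0],
    [0,-0.25,0],
  ],
  yaw=[0,0,0,0],
  grip=[-1,-1,-1,-1],
)

```text
clock: 16.45
position: [0.5803, -0.1644, 0.0949]
tcp_rot: [[0.022, 0.985, 0.173], [-0.01, 0.174, -0.985], [-1.0, 0.02, 0.013]]
force: [-0.3, -0.3, -1.0]
gripper_width: 0.213
```

```bash
python3 jig.py 45 0 94.4
```

```text
clk 16.45 TCPz 94.9 hook jig [45.4 -0.4 14.2] yaw 10.0 x-axis [ 0.022 -0.01  -1.   ] yz 0.02 cm [ 0.05 -0.05 -0.04] Fjig [-0.38 -0.21 -1.05] w 0.213
```

>>> drive_tool(
  linear=[
    [0.01,-0.15,0],
    [0,-0.15,0],
  ],
  yaw=[0,0],
  grip=[-1,-1],
)

```text
clock: 16.65
position: [0.577, -0.1651, 0.0948]
tcp_rot: [[0.022, 0.985, 0.173], [-0.01, 0.173, -0.985], [-1.0, 0.02, 0.013]]
force: [-0.3, -0.2, -0.8]
gripper_width: 0.214
```

>>> drive_tool(
  linear=[
    [0,-0.15,0],
    [0,-0.15,0],
  ],
  yaw=[0,0],
  grip=[-1,-1],
)

```text
clock: 16.85
position: [0.5739, -0.1656, 0.0948]
tcp_rot: [[0.022, 0.985, 0.173], [-0.01, 0.174, -0.985], [-1.0, 0.02, 0.013]]
force: [-0.1, -0.4, -0.6]
gripper_width: 0.219
```

>>> drive_tool(
  linear=[
    [0,-0.15,0],
    [0,-0.15,0],
  ],
  yaw=[0,0],
  grip=[-1,-1],
)

```text
clock: 17.05
position: [0.5708, -0.1662, 0.0947]
tcp_rot: [[0.023, 0.985, 0.173], [-0.01, 0.174, -0.985], [-1.0, 0.021, 0.013]]
force: [0.2, -0.4, -1.6]
gripper_width: 0.21
```

```bash
python3 jig.py 30 0 94.4
```

```text
clk 17.05 TCPz 94.7 hook jig [35.9 -0.5 14.1] yaw 10.0 x-axis [ 0.023 -0.01  -1.   ] yz 0.0205 cm [ 0.02 -0.59 -0.05] Fjig [ 0.15 -0.46 -1.62] w 0.21
```

```bash
python3 - <<'E'
from h import *
im=bot.get_image("wrist"); cv2.imwrite("pics/w6.png",im); w=cam("wrist"); np.savez("w6",f=w[0],cx=w[1],cy=w[2],R=w[3],t=w[4])
cv2.imwrite("pics/w6c.png",crop(im,300,150,160,100,5))
E
```

```text
(no output)
```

View pics/w6c.png

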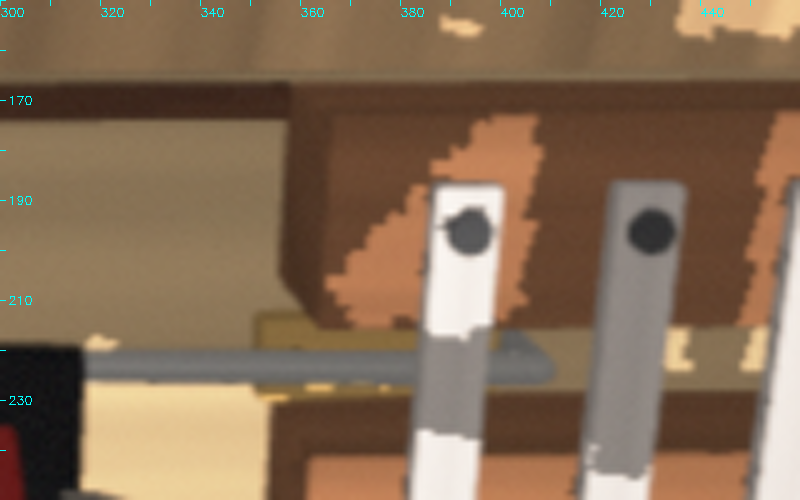

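>>> drive_tool(
  linear=[
    [0,-0.2,0],
    [0,-0.2,0],
    [-0.01,-0.2,0],
  ],
  yaw=[0,0,0],
  grip=[-1,-1,-1],
)

```text
clock: 17.4
position: [0.5644, -0.1673, 0.0947]
tcp_rot: [[0.023, 0.985, 0.173], [-0.01, 0.174, -0.985], [-1.0, 0.021, 0.013]]
force: [0.1, -0.4, -1.0]
gripper_width: 0.217
```

>>> drive_tool(
  linear=[
    [0,-0.2,0],
    [0,-0.2,0],
    [-0.01,-0.2,0],
  ],
  yaw=[0,0,0],
  grip=[-1,-1,-1],
)

```text
clock: 17.7
position: [0.5579, -0.1685, 0.0947]
tcp_rot: [[0.023, 0.985, 0.173], [-0.01, 0.174, -0.985], [-1.0, 0.021, 0.013]]
force: [0.6, -0.0, -1.1]
gripper_width: 0.214
```

>>> drive_tool(
  linear=[
    [0,-0.2,0],
    [0,-0.2,0],
    [-0.01,-0.2,0],
  ],
  yaw=[0,0,0],
  grip=[-1,-1,-1],
)

```text
clock: 18.0
position: [0.5514, -0.1696, 0.0947]
tcp_rot: [[0.023, 0.985, 0.173], [-0.01, 0.174, -0.985], [-1.0, 0.021, 0.013]]
force: [-0.1, -0.4, -1.0]
gripper_width: 0.218
```

```bash
python3 jig.py -25 0 94.4
```

```text
clk 18.0 TCPz 94.7 hook jig [16.2 -0.5 14.1] yaw 9.99 x-axis [ 0.023 -0.01  -1.   ] yz 0.0206 cm [-0.05 -4.12 -0.05] Fjig [-0.21 -0.35 -0.95] w 0.218
```

>>> drive_tool(
  linear=[
    [0,-0.25,0],
    [0,-0.25,0],
    [-0.01,-0.25,0],
    [0,-0.25,0],
    [0,-0.25,0],
    [-0.01,-0.25,0],
    [0,-0.25,0],
    [0,-0.25,0],
  ],
  yaw=[0,0,0,0,0,0,0,0],
  grip=[-1,-1,-1,-1,-1,-1,-1,-1],
)

```text
clock: 18.8
position: [0.53, -0.1735, 0.0946]
tcp_rot: [[0.023, 0.985, 0.173], [-0.01, 0.173, -0.985], [-1.0, 0.021, 0.013]]
force: [1.0, -0.5, -0.4]
gripper_width: 0.221
```

>>> drive_tool(
  linear=[
    [0,-0.25,0],
    [0,-0.25,0],
    [-0.01,-0.25,0],
    [0,-0.25,0],
    [0,-0.25,0],
    [-0.01,-0.25,0],
    [0,-0.25,0],
    [0,0,0],
  ],
  yaw=[0,0,0,0,0,0,0,0],
  grip=[-1,-1,-1,-1,-1,-1,-1,-1],
)

```text
clock: 19.6
position: [0.5108, -0.1769, 0.0945]
tcp_rot: [[0.023, 0.985, 0.173], [-0.01, 0.173, -0.985], [-1.0, 0.021, 0.013]]
force: [0.2, -1.3, -0.9]
gripper_width: 0.215
```

```bash
python3 jig.py -25 0 94.4; python3 - <<'E'
from h import *
im=bot.get_image("wrist"); cv2.imwrite("pics/w7.png",im); c=cam("wrist")
h=cv2.cvtColor(im,cv2.COLOR_BGR2HSV)
a=np.radians(10)
for X in [(.6238,-.1568,.012)]: print(proj(c,X))
# brass: hue & high sat; compare with known brass from w4
i4=cv2.cvtColor(cv2.imread("pics/w4.png"),cv2.COLOR_BGR2HSV); print("brass",i4[168,473],i4[168,478],"apron",i4[168,440],h[215,300])
i6=cv2.cvtColor(cv2.imread("pics/w6.png"),cv2.COLOR_BGR2HSV); print("brass6",i6[216,360],i6[218,370],"apron shade",i6[200,330],i6[220,410])
E
```

```text
clk 19.6 TCPz 94.5 hook jig [-25.1  -0.6  13.8] yaw 9.97 x-axis [ 0.023 -0.01  -1.   ] yz 0.0206 cm [ 0.01  0.01 -0.06] Fjig [-0.04 -1.32 -0.95] w 0.215
[432.81204034 215.90270884]
brass [ 18 137 162] [ 18 138 116] apron [ 18  94 222] [ 17  98 143]
brass6 [ 18 138 135] [ 19 139 136] apron shade [ 17  95 145] [ 17  93 134]
```

```bash
cat > key.py <<'E'
from h import *
def key(im,c):
    h=cv2.cvtColor(im,cv2.COLOR_BGR2HSV); a=np.radians(10); A=np.array([[np.cos(a),-np.sin(a)],[np.sin(a),np.cos(a)]])
    m=(h[...,0]>=17)&(h[...,0]<=21)&(h[...,1]>122)&(h[...,1]<165)&(h[...,2]>70)
    v,u=np.where(m); P=np.array([A.T@(onz("",(x,y),.018,c)[:2]-[.6238,-.1568]) for x,y in zip(u,v)])*1e3
    k=(P[:,0]>-105)&(P[:,0]<80)&(abs(P[:,1])<33); P=P[k]
    print(len(P),"x 2-98%",np.percentile(P[:,0],[2,50,98]).round(1),"y",np.percentile(P[:,1],[2,50,98]).round(1)); return P
if __name__=="__main__":
    key(cv2.imread("pics/w7.png"),cam("wrist"))
    w=np.load("w6.npz"); key(cv2.imread("pics/w6.png"),(float(w["f"]),float(w["cx"]),float(w["cy"]),w["R"],w["t"]))
E
python3 key.py
```

```text
514 x 2-98% [-61.7 -45.4 -29.6] y [-15.2  -8.1   4.3]
219 x 2-98% [-3.4  5.6 19.1] y [-8.1  0.6  5.3]
```

>>> drive_tool(
  linear=[
    [0,0.3,0],
    [-0.5,0.1,0],
    [-1,0,0],
    [-2,0,0],
    [-2,0,0],
    [-2,0,0],
    [-2,0,0],
    [-2,0,0],
    [-2,0,0],
    [-1,0,0],
    [0,0,0],
  ],
  yaw=[0,0,0,0,0,0,0,0,0,0,0],
  grip=[-1,-1,-1,-1,-1,-1,-1,-1,-1,-1,-1],
)

```text
clock: 20.75
position: [0.5122, -0.1753, 0.2508]
tcp_rot: [[0.025, 0.985, 0.172], [-0.01, 0.172, -0.985], [-1.0, 0.023, 0.014]]
force: [-0.8, 0.3, -1.3]
gripper_width: 0.214
```

```bash
python3 go.py 0.565 0.265 0.25; python3 - <<'E'
from key import *
im=bot.get_image("wrist"); cv2.imwrite("pics/w8.png",im); P=key(im,cam("wrist"))
r=cv2.minAreaRect(P.astype(np.float32)); print(r)
print("torch",onz("top",(126,189),.0))
E
```

```text
clk 20.75 p [ 0.5122 -0.1753  0.2508] yaw_y 9.92 tilt [ 0.025 -0.01  -1.   ] cm [ -0.24  12.79 -42.46] F [-0.84  0.31 -1.3 ] w 0.214
330 x 2-98% [-62.3 -45.9 -29.5] y [-14.   -5.6   3.8]
((-46.06203079223633, -5.32086181640625), (35.21196365356445, 13.285338401794434), 17.31174087524414)
torch [0.64430416 0.36638929 0.        ]
```

>>> drive_tool(
  linear=[
    [0,0.6,-2],
    [0,1.1,-3.7],
    [0,1.1,-3.7],
    [0,1.1,-3.7],
    [0,1.1,-3.7],
    [0,1.1,-3.7],
    [0,1.1,-3.7],
    [0,1.1,-3.7],
    [0,1.1,-3.7],
    [0,1.0,-3],
    [0,0.6,-2],
    [0,0,0],
  ],
  yaw=[0,0,0,0,0,0,0,0,0,0,0,0],
  grip=[-1,-1,-1,-1,-1,-1,-1,-1,-1,-1,-1,-1],
)

```text
clock: 22.0
position: [0.5519, 0.2167, 0.2308]
tcp_rot: [[0.002, 0.986, 0.167], [-0.018, 0.167, -0.986], [-1.0, -0.001, 0.019]]
force: [0.6, 0.4, -2.5]
gripper_width: 0.214
```

```bash
python3 go.py 0.567 0.265 0.143
```

```text
clk 22.0 p [0.5519 0.2167 0.2308] yaw_y 9.62 tilt [ 0.002 -0.018 -1.   ] cm [ 8.69  2.3  -4.67] F [ 0.6   0.36 -2.46] w 0.214
```

>>> drive_tool(
  linear=[
    [0,1,-2],
    [0,0.9,-2],
    [0,0,0],
    [1.5,0,0],
    [1.5,0,0],
    [1.5,0,0],
    [1.5,0,0],
    [0.7,0,0],
    [0.5,0,0],
    [0,0,0],
  ],
  yaw=[0,0,0,0,0,0,0,0,0,0],
  grip=[-1,-1,-1,-1,-1,-1,-1,-1,-1,-1],
)

```text
clock: 23.0
position: [0.5599, 0.24, 0.1451]
tcp_rot: [[-0.011, 0.988, 0.152], [-0.032, 0.152, -0.988], [-0.999, -0.016, 0.03]]
force: [-0.3, -0.7, -0.8]
gripper_width: 0.216
```

```bash
python3 go.py 0.567 0.265 0.143
```

```text
clk 23.0 p [0.5599 0.24   0.1451] yaw_y 8.74 tilt [-0.011 -0.032 -0.999] cm [ 0.12  1.09 -2.36] F [-0.3  -0.72 -0.76] w 0.216
```

>>> drive_tool(
  linear=[
    [0,0.5,0],
    [0,0.4,-0.2],
    [0,0.2,0],
    [0,0,0],
  ],
  yaw=[0,0,0,0],
  grip=[-1,-1,-1,-1],
)

```text
clock: 23.4
position: [0.5729, 0.244, 0.1467]
tcp_rot: [[-0.007, 0.988, 0.152], [-0.031, 0.151, -0.988], [-0.999, -0.012, 0.029]]
force: [0.0, -0.3, -1.8]
gripper_width: 0.215
```

```bash
python3 go.py 0.5805 0.1867 0.1435
```

```text
clk 23.4 p [0.5729 0.244  0.1467] yaw_y 8.71 tilt [-0.007 -0.031 -0.999] cm [ 0.49 -0.11  5.76] F [ 0.03 -0.27 -1.81] w 0.215
```

>>> drive_tool(
  linear=[
    [0,-0.2,0],
    [0.1,0,0.4],
    [0.05,0,0.5],
    [0.02,0,0.5],
    [0.02,0,0.5],
    [0,0,0],
  ],
  yaw=[0,0,0,0,0,0],
  grip=[-1,-1,-1,-1,-1,-1],
)

```text
clock: 24.0
position: [0.5739, 0.2229, 0.1458]
tcp_rot: [[-0.007, 0.988, 0.152], [-0.031, 0.151, -0.988], [-1.0, -0.011, 0.029]]
force: [0.1, 0.0, -1.5]
gripper_width: 0.215
```

```bash
python3 go.py 0.5805 0.1867 0.1425
```

```text
clk 24.0 p [0.5739 0.2229 0.1458] yaw_y 8.71 tilt [-0.007 -0.031 -1.   ] cm [0.44 0.1  3.67] F [ 0.1   0.03 -1.52] w 0.215
```

>>> drive_tool(
  linear=[
    [0.05,0.05,0.5],
    [0.05,0,0.5],
    [0.05,0,0.5],
    [0.05,0,0.5],
    [0.02,0,0.5],
    [0.02,0,0.5],
    [0,0,0.2],
    [0,0,0],
  ],
  yaw=[0,0,0,0,0,0,0,0],
  grip=[-1,-1,-1,-1,-1,-1,-1,-1],
)

```text
clock: 24.8
position: [0.5799, 0.1879, 0.1443]
tcp_rot: [[-0.007, 0.989, 0.151], [-0.031, 0.15, -0.988], [-1.0, -0.011, 0.029]]
force: [0.3, 0.2, -0.6]
gripper_width: 0.218
```

```bash
python3 go.py 0.5805 0.1867 0.1345
```

```text
clk 24.8 p [0.5799 0.1879 0.1443] yaw_y 8.66 tilt [-0.007 -0.031 -1.   ] cm [0.98 0.06 0.1 ] F [ 0.31  0.16 -0.57] w 0.218
```

Now lower by ~1 cm, gently, watching for contact.

>>> drive_tool(
  linear=[
    [0.3,0,0],
    [0.3,0,0],
    [0.2,0,0],
  ],
  yaw=[0,0,0],
  grip=[-1,-1,-1],
)

```text
clock: 25.1
position: [0.5799, 0.1884, 0.1359]
tcp_rot: [[-0.006, 0.988, 0.152], [-0.03, 0.151, -0.988], [-1.0, -0.011, 0.029]]
force: [0.5, 0.1, -1.6]
gripper_width: 0.218
```

>>> drive_tool(
  linear=[
    [0.07,0,0],
    [0.07,0,0],
  ],
  yaw=[0,0],
  grip=[-1,-1],
)

```text
clock: 25.3
position: [0.5795, 0.1886, 0.1338]
tcp_rot: [[-0.007, 0.988, 0.152], [-0.03, 0.152, -0.988], [-1.0, -0.012, 0.029]]
force: [1.2, -0.3, -1.5]
gripper_width: 0.214
```

```bash
python3 go.py 0.5805 0.1867 0.1335
```

```text
clk 25.3 p [0.5795 0.1886 0.1338] yaw_y 8.74 tilt [-0.007 -0.03  -1.   ] cm [0.04 0.07 0.21] F [ 1.16 -0.29 -1.46] w 0.214
```

>>> drive_tool(
  linear=[
    [0.06,0,0],
  ],
  yaw=[0],
  grip=[-1],
)

```text
clock: 25.4
position: [0.5796, 0.1886, 0.1336]
tcp_rot: [[-0.007, 0.988, 0.152], [-0.03, 0.152, -0.988], [-1.0, -0.012, 0.029]]
force: [-1.5, -1.1, 5.7]
gripper_width: 0.218
```

>>> drive_tool(
  linear=[
    [0.06,0,0],
  ],
  yaw=[0],
  grip=[-1],
)

```text
clock: 25.5
position: [0.5796, 0.1886, 0.1337]
tcp_rot: [[-0.007, 0.988, 0.152], [-0.03, 0.152, -0.988], [-1.0, -0.012, 0.029]]
force: [-2.2, -0.5, 5.0]
gripper_width: 0.213
```

>>> drive_tool(
  linear=[
    [0.06,0,0],
  ],
  yaw=[0],
  grip=[-1],
)

```text
clock: 25.6
position: [0.5796, 0.1886, 0.1336]
tcp_rot: [[-0.007, 0.988, 0.152], [-0.03, 0.152, -0.988], [-1.0, -0.012, 0.028]]
force: [-2.8, -1.1, 5.3]
gripper_width: 0.213
```

>>> drive_tool(
  linear=[
    [0,0,0],
    [0,0,0],
    [0,0,0],
    [0,0,0],
    [0,0,0],
    [0,0,0],
    [0,0,0],
    [0,0,0],
  ],
  yaw=[0,0,0,0,0,0,0,0],
  grip=[-0.4,-0.2,0,0,0.3,0.3,0.3,0.3],
)

```text
clock: 26.4
position: [0.5802, 0.189, 0.133]
tcp_rot: [[-0.005, 0.988, 0.152], [-0.029, 0.152, -0.988], [-1.0, -0.01, 0.028]]
force: [0.3, 0.3, -0.1]
gripper_width: 0.649
```

>>> drive_tool(
  linear=[
    [-0.5,0,0],
    [-1,0,0],
    [-2,0,0],
    [-2,0,0],
    [-2,0,0],
    [-2,0,0],
    [-2,0,0],
    [0,0,0],
  ],
  yaw=[0,0,0,0,0,0,0,0],
  grip=[0.3,0.3,0.3,0.3,0.3,0.3,0.3,0.3],
)

```text
clock: 27.2
position: [0.5816, 0.1923, 0.2575]
tcp_rot: [[-0.003, 0.988, 0.152], [-0.028, 0.151, -0.988], [-1.0, -0.007, 0.028]]
force: [0.3, -0.0, -0.3]
gripper_width: 0.65
```

>>> drive_tool(
  linear=[
    [0,0,2],
    [0,0,3],
    [0,0,3],
    [0,0,3],
    [0,0,2],
    [0,0,0],
    [0,0,0],
  ],
  yaw=[0,0,0,0,0,0,0],
  grip=[0.3,0.3,0.3,0.3,0.3,0.3,0.3],
)

```text
clock: 27.9
position: [0.5998, 0.0615, 0.2585]
tcp_rot: [[-0.005, 0.988, 0.155], [-0.027, 0.155, -0.988], [-1.0, -0.009, 0.026]]
force: [0.2, -0.1, -0.1]
gripper_width: 0.647
```

```bash
python3 go.py 0.58 0.187 0.25; python3 - <<'E'
from key import *
im=bot.get_image("wrist"); t=bot.get_image("top"); s=bot.get_image("scene")
cv2.imwrite("pics/w9.png",im);cv2.imwrite("pics/t9.png",t);cv2.imwrite("pics/s9.png",s)
P=key(t,cam("top")); 
c=cam("wrist"); u,v=proj(c,(.58,.187,.14)).astype(int); print(u,v)
u=min(max(u-50,0),460); v=min(max(v-38,0),320)
o=np.vstack([np.hstack([crop(im,u,v,100,75,4),crop(s,330,170,100,75,4)]),np.hstack([crop(t,150,170,100,75,4),crop(t,285,170,100,75,4)])])
cv2.imwrite("pics/m9.png",o)
for n in ("t","s"):
    a=cv2.imread(f"pics/{'top' if n=='t' else 'scene'}0.png"); b=cv2.imread(f"pics/{n}9.png")
E
```

```text
clk 27.9 p [0.5998 0.0615 0.2585] yaw_y 8.9 tilt [-0.005 -0.027 -1.   ] cm [ 5.100e-01 -1.000e-02 -1.273e+01] F [ 0.23 -0.11 -0.13] w 0.647
194 x 2-98% [-102.7  -39.1   63.3] y [-32.1   1.2  32.7]
286 40
```

View pics/m9.png

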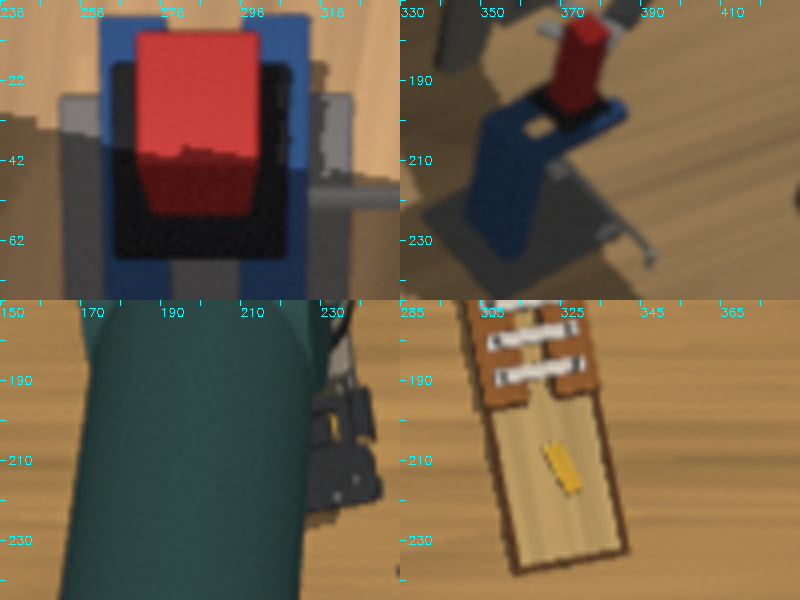

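The last picture shows the pick upright with its collar on both blue arms. The key lies flat mid-apron, at about (326,212) in the top view. The arm is clear, so I hand in.

```bash
python3 -c "
from rig import bot
s=bot.read_state(); print(s['clock'],s['force'],s['qd']); print(bot.close_job())"
```

```text
28.05 [0.27231557 0.64723747 0.12965813] [-0.25972421 -0.10530743 -0.18476713 -0.07039495  0.06884433  0.02347257
  0.05197296]
the job is handed in; nothing more can be done
None
```

I dragged the key out onto the apron, hung the pick back in its fork and handed the job in at 28 s of the 72 s. No verdict is reported.

- **Key:** the hook went in over the key, dropped behind it and dragged it out. A wrist-image measurement put it flat on the apron, its middle about 46 mm in front of the mouth and 5 mm off the slot's line, turned about 17°. The last top view shows it still there.
- **Pick:** it met the fork at 133.6 mm tool height, against 133.4 mm when I first gripped it. The last pictures show it upright with its collar on both arms. The arm was clear when I handed in, with nothing in the gripper.
- **Forces:** the highest measured while touching the apron to find the hook's height was about 9 N. During the drag no reading showed the plunger's bump; they stayed within about 1.5 N of zero, close to noise.
- **Disagreements:**
  - The hook's tip lay about 4 mm higher than I first estimated from the images, so I used the touch height.
  - The tool drifted by up to about 1.8° during fast moves.
  - The final automatic key measurement from the top view failed because it picked up other wood-coloured pixels, so the last key check was by eye.
  - I did not measure the bystanders again at the end. I kept well clear of them.

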